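# Clamp the oven's copper seal in the ratchet gauge

## Robot

A 6-joint arm with a two-finger parallel gripper is mounted at the origin on the work surface. World frame = base frame: x ahead of the robot, y to its left, z up, the work surface at z = 0. Lengths are in m, angles in degrees, forces in N, time in s.
With the tool pointing down it reaches from about 0.4 to 0.825 m from the base axis. Payload 7 kg.
Tool frame: the origin (TCP) lies at the very end of the fingers, on their centre line; the grasp point (between the pads) lies 19 mm behind it; z points along the fingers, y is the line along which they close (so a half turn about z gives the same grasp; the last joint's range is limited). The gripper opens to 88 mm and grips with 3 to 60 N. Pads are 19 mm wide; open, the fingers measure 130 mm over their backs; the gripper's body (78 mm by 193 mm) begins 47 mm behind the grasp point.
Start: joints at [92.71, 20.546, 0.682, 0, -70.136, -16.507], TCP at [0.161, 0.655, 0.227] pointing down, gripper open.
Joint ranges: [-176.03, 176.03], [-82.01, 121.73], [-58.28, 71.71], [-173.87, 95.51], [-174.79, -0.11], [-173.66, 173.66]. Speed limits (degrees/s): [136.94, 136.94, 172.46, 180, 180, 180].

## Interface

Orientations are given as [roll, pitch, yaw] about the fixed x, y, z axes, in that order (R = Rz(yaw) Ry(pitch) Rx(roll)).
In Python, from plant import ctrl gives the robot as it stands.
- The arm moves only by the tool carry_out, never from a script. Its argument "deltas" is a list that holds one entry, the list of rows, each a list of 5 numbers: the shift along the tool's x, y, z scaled (see below), then the turn about the tool's z scaled (see below), then the opening, from -1 (shut) to 1 (fully open). A call has 1 to 5 rows; each row is the pose to reach, as a shift and turn from the pose commanded when the call began, along the tool's axes at that moment, turning the shorter way round; what a row does not reach only later rows make up. The controller multiplies each number of a shift by 20 cm and each number of a turn by 2 pi rad. A row lasts 1/10 s, in which the tool goes at most 50 mm and 8.59 degrees, less where a joint would pass 70% of its speed; a pose out of reach is approached as far as the arm can. A call with a number of a shift or a turn outside -1 to 1 is refused whole. A call with a gripper value outside its range is refused whole. The fingers move at their own pace and stop on an object; the grip force is fixed at half the most. Time passes only in rows, so rows that repeat a pose let the fingers close. It gives the time, the measured TCP pose, the force, the opening and the grip force at its end, in the units of the state.
- ctrl.get_obs(): the state, without advancing time (a new reading comes with each control period).
- ctrl.snapshot(name): name is "side" or "top"; returns a dict with "color" (384x512x3 uint8, red, green, blue), "camera_matrix" (3x3 intrinsics, pixels), "R" (3x3) and "t" (3): a world point X has camera coordinates R X + t. Camera axes: x right, y down, z forward; pixel columns grow to the right and rows downward; lengths in m; the calibration is good to about 2 mm. A picture is of the moment at which its call begins. There is no depth.
- ctrl.close_job(): hands the job in; it is judged then, once.
Trained networks look in a picture, given as the dict that the camera call returned (one of the last four; its "shot" number tells which), for a name from the list of things; names that differ only in an ending like _2 or _b are one class to them, and where a whole thing is asked for, a point or a joint stands for the part that bears it (a point fixed in the world has none). Each returns a list of dicts, best first, with "p" (0 to 1); they miss things now and then, are a little off and sometimes report something else, mostly with a low value. They report only what shows in the picture. A call takes as long as a camera call. They do not tell look-alikes from the thing itself.
- ctrl.search_frame(picture, name): "centre" ([column, row] in pixels, amid what is visible of it).
- ctrl.silhouettes(picture, name): "mask" (384x512 bool, what is visible of it) and "centre" ([column, row] in pixels, amid what is visible of it).
- ctrl.spot_point(picture, name): "centre" ([column, row] in pixels: a listed point, or the origin of a listed thing).
The state is a dict: "clock": time; "joint_pos": joint angles; "qvel": joint speeds; "tau": joint torques, N m; "tool_pos": TCP position; "orientation": TCP orientation; "force": force on the tool from outside, world axes, zero at the start; "moment": the same for the moment, N m; "opening": finger opening in m; "gripper_force": force on a finger pad.
Only numpy, scipy, OpenCV 4.12 (cv2) and the standard library are available. Lean on these libraries where they do the work, as an engineer would, in place of code of your own. Each camera call takes 0.05 s, during which the arm holds its last target. There are 200 camera calls.

## Task

Two identical blue bench thickness gauges stand on the kitchen counter, one with a copper sealing washer for the oven on its anvil, the other with a steel one. Turn the black ratchet cap on top of the gauge with the copper washer clockwise (seen from above) until the spindle clamps the washer and the ratchet slips, carry on for about 25 degrees of slip, then let go and leave the washer clamped. Leave the other gauge's cap as it is.

Things in the scene. Friction and masses are not known exactly. Their poses are not given: they have to be found in the camera images.
- cap_copper (a point): centre of the black round ratchet cap (32 mm across, 34 mm tall, white line on its flat top) of the gauge with the copper washer, on its vertical axis; z up. It turns without rising or sinking, against 0.1 N m. Grip only the cap: under it are an aluminium sleeve (23 mm across, 16 mm tall), then the gauge's blue arm, whose top is 34 mm below this point. The gauge is fixed.
- ratchet_copper (a joint): slip of that cap relative to its sleeve, rad: 0 while they turn together, growing as the cap is turned on clockwise (from above) once the washer is clamped. Clamping takes 0.4 to 1.0 rad of turn; 1.5 rad in one grasp is always enough, and more does no harm
- washer_copper: the copper washer, 58 mm across, 16 mm hole, 5 mm thick, loose and flat on the round steel anvil under the cap, 94 mm below the cap's centre; origin at the centre of its underside. The spindle's foot starts 2 to 3.6 mm above it, comes down 4 mm per rad of turn and clamps with about 10 N
- other_mark (a point): outer end of the white line on the flat top of the other gauge's identical cap, 14 mm from that cap's axis; it turns with that cap, which must be left alone
Not all that is in view belongs to the job. Leave any yellow look-alike of the washer_copper alone.

How it is judged:
By the outcome, as a careful person would: the job done as asked, in the order asked, and still so for the second after the job is handed in, with the robot touching nothing.
It also fails if it takes over 32 s, if anything falls off the work surface, if the arm or the gripper's body presses on something with over 40 N, if the wrist force passes 120 N, or if a joint passes its speed limit or range.

## Working session

There is one attempt and no reset: what is moved stays moved. The work goes in short steps, Python scripts to look and compute and a tool call to move; the robot and the scene stay as the last step left them, time stands still between calls to the robot, and variables do not carry over. Pictures are saved under pics/ and viewed, at most 10 in all, crops included, and the job is handed in when it is done.

Besides the shell and the picture viewer there is one more tool, called after "Call:" by a JSON object that holds its "method" and its "body", one argument or row to a line. carry_out: Moves the arm, as the interface text tells. Its arguments: {"type":"object","properties":{"deltas":{"type":"array"}},"required":["deltas"]}

```bash
mkdir -p pics; cat > h.py <<'E'
import numpy as np, cv2
from plant import ctrl
def ray(p,px):
    K=np.array(p["camera_matrix"]);R=np.array(p["R"]);t=np.array(p["t"])
    d=R.T@np.linalg.solve(K,[px[0],px[1],1.]);return -R.T@t,d/np.linalg.norm(d)
def tri(p1,a,p2,b):
    A=np.zeros((3,3));v=np.zeros(3);rs=[ray(p1,a),ray(p2,b)]
    for o,d in rs:
        M=np.eye(3)-np.outer(d,d);A+=M;v+=M@o
    X=np.linalg.solve(A,v);return X,[np.linalg.norm((np.eye(3)-np.outer(d,d))@(X-o)) for o,d in rs]
def proj(p,X):
    c=np.array(p["R"])@np.array(X)+np.array(p["t"]);q=np.array(p["camera_matrix"])@c;return q[:2]/q[2]
E
python3 - <<'E'
from h import *
P={n:ctrl.snapshot(n) for n in("side","top")}
im=np.vstack([P["side"]["color"],P["top"]["color"]])
for n in P:
    cv2.imwrite(f"pics/{n}0.png",P[n]["color"][:,:,::-1])
    for k in("cap_copper","washer_copper","other_mark"):
        print(n,k,[(np.round(d["centre"]),round(d["p"],2)) for d in ctrl.spot_point(P[n],k)])
E
```

```text
side cap_copper [(array([226., 140.]), 0.8)]
side washer_copper [(array([226., 181.]), 0.73), (array([186., 217.]), 0.55)]
side other_mark [(array([355., 244.]), 0.89)]
top cap_copper [(array([180., 147.]), 0.78)]
top washer_copper [(array([194., 219.]), 0.89), (array([192., 163.]), 0.53), (array([408., 188.]), 0.42)]
top other_mark [(array([407., 188.]), 0.89)]
```

View pics/side0.png

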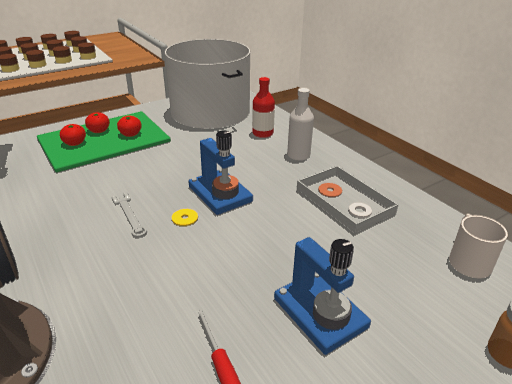

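View pics/top0.png

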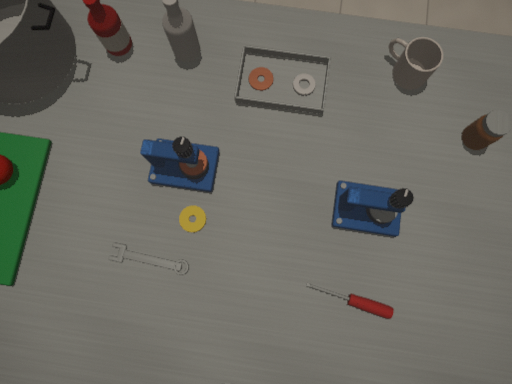

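The side view shows the copper gauge with its cap at (224,140) and copper washer at (226,185), and the steel gauge with its cap at (341,255). In the top view the caps are at (182,147) and (402,198).

Look-alikes, side pixels:
- steel gauge (341,255)
- yellow washer (186,217)
- loose copper washer in the tray (330,190)
- loose steel washer in the tray (360,210)

I choose the gauge at side (224,140), top (182,147), and check it in a crop.

```bash
python3 - <<'E'
from h import *
P={n:ctrl.snapshot(n) for n in("side","top")}
a=P["side"]["color"][110:220,180:270];b=P["top"]["color"][115:205,130:230]
f=lambda c:cv2.resize(c,(400,500),interpolation=cv2.INTER_CUBIC)
cv2.imwrite("pics/crop.png",np.hstack([f(a),cv2.resize(b,(400,500))])[:,:,::-1])
g=lambda n,k,f=ctrl.spot_point:f(P[n],k)[0]["centre"]
for f in(ctrl.spot_point,ctrl.silhouettes):
    s,t=g("side","cap_copper",f),g("top","cap_copper",f);print(s,t,tri(P["side"],s,P["top"],t))
print(tri(P["side"],[226,184],P["top"],[194,163]))
X=tri(P["side"],g("side","other_mark"),P["top"],g("top","other_mark"));print("other",X)
for nm,s,t in(("bottlered",[264,82],[95,5]),("white",[303,94],[172,3]),("potrim",[248,55],[72,60]),("armback",[205,143],[148,147])):print(nm,tri(P["side"],s,P["top"],t))
o=ctrl.get_obs();print(o["tool_pos"],o["orientation"],o["opening"],o["joint_pos"])
E
```

```text
[227.7, 139.2] [178.1, 147.0] (array([0.55224501, 0.16782346, 0.15134375]), [np.float64(0.00573780193459758), np.float64(0.005737801934597573)])
[226.1, 139.4] [178.2, 147.7] (array([0.54965337, 0.16780296, 0.15180626]), [np.float64(0.0044603428313527), np.float64(0.004460342831352652)])
(array([0.5464941 , 0.15826229, 0.04241655]), [np.float64(0.0003099092898199053), np.float64(0.00030990928981999014)])
other (array([ 0.52612058, -0.24547528,  0.1693892 ]), [np.float64(0.0008552155228773261), np.float64(0.000855215522877519)])
bottlered (array([0.80517731, 0.38429199, 0.16371347]), [np.float64(0.00020489528369826138), np.float64(0.00020489528369826743)])
white (array([0.82010868, 0.23046143, 0.17876396]), [np.float64(0.0013395622979079445), np.float64(0.001339562297907844)])
potrim (array([0.66413522, 0.31758215, 0.27608206]), [np.float64(0.03714956314482721), np.float64(0.037149563144827154)])
armback (array([0.54421035, 0.2394633 , 0.11353493]), [np.float64(0.0044738958012320255), np.float64(0.004473895801232137)])
[0.16099088 0.65548747 0.2265775 ] [-1.79999340e+02  1.55208783e-03 -1.37982121e+01] 0.08744940482026388 [ 9.27089920e+01  2.05442876e+01  6.81590972e-01 -1.38289957e-03
 -7.01362297e+01 -1.65067342e+01]
```

View pics/crop.png

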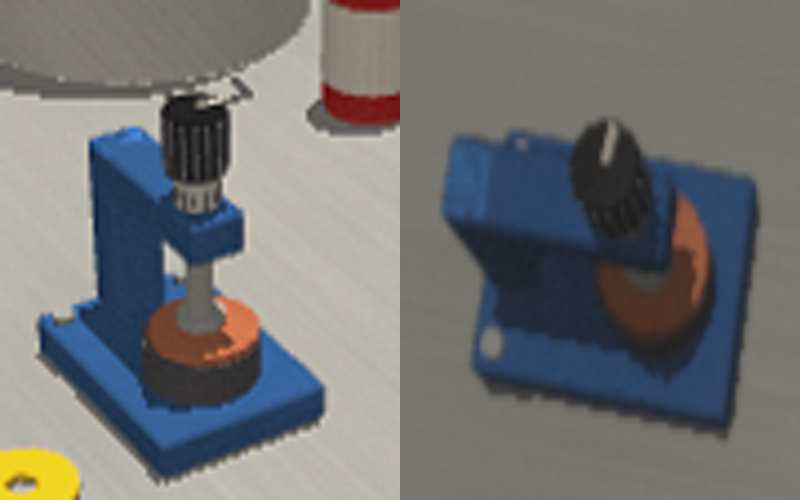

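```bash
python3 - <<'E'
from h import *
P={n:ctrl.snapshot(n) for n in("side","top")}
X,e=tri(P["side"],[224.2,140.3],P["top"],[182.3,148.6]);print(X,e)
print(tri(P["side"],[224.3,132],P["top"],[181.2,143]))
for z in(.017,0,-.017):
  print([np.round(proj(P[n],X+[0,0,z]),1) for n in P])
print([np.round(proj(P[n],X-[0,0,.089]),1) for n in P])
# gauge arm direction
print(tri(P["side"],[201.,143],P["top"],[145,147]), tri(P["side"],[224,162],P["top"],[195,157]))
E
```

```text
[0.54494456 0.16074005 0.15473735] [np.float64(0.000825874547090194), np.float64(0.0008258745470903499)]
(array([0.54788615, 0.16064018, 0.17434239]), [np.float64(0.001115497800589229), np.float64(0.0011154978005893854)])
[array([223.6, 133.3]), array([180.8, 145.5])]
[array([223.8, 140.4]), array([182.6, 148.2])]
[array([224. , 147.3]), array([184.3, 150.8])]
[array([224.8, 175.1]), array([190.8, 160.8])]
(array([0.54093539, 0.2469185 , 0.11167271]), [np.float64(0.007519440631201456), np.float64(0.007519440631201467)]) (array([0.53953654, 0.14569416, 0.11046091]), [np.float64(0.0036941568988748947), np.float64(0.0036941568988748557)])
```

```bash
python3 - <<'E'
from h import *
P={n:ctrl.snapshot(n) for n in("side","top")}
from scipy.optimize import least_squares
W=[]
M={n:ctrl.silhouettes(P[n],"cap_copper")[0]["mask"] for n in P}
th=np.linspace(0,2*np.pi,40)
def ring(c,r,z):return [np.add(c,[r*np.cos(a),r*np.sin(a),z]) for a in th]
def hull(n,c):
    return np.array([proj(P[n],q) for z in(-.017,.017) for q in ring(c,.016,z)])
def box(n,c):
    h=hull(n,c);return np.r_[h.min(0),h.max(0)]
def mb(m):
    y,x=np.nonzero(m);return np.array([x.min()-.5,y.min()-.5,x.max()+.5,y.max()+.5])
print({n:(mb(M[n]),M[n].sum()) for n in P})
r=least_squares(lambda c:np.r_[[box(n,c)-mb(M[n]) for n in P]].ravel(),[.547,.16,.152]);X=r.x
print(X,r.fun.round(1))
out=[]
for n,(x0,y0) in(("side",(180,115)),("top",(135,110))):
    c=cv2.resize(P[n]["color"][y0:y0+100,x0:x0+67],None,fx=6,fy=6,interpolation=cv2.INTER_NEAREST)
    c=np.ascontiguousarray(c)
    for rr,z,col in((.016,.017,(255,255,0)),(.016,-.017,(255,255,0)),(.0115,-.033,(0,255,0)),(.029,-.089,(0,255,255)),(.029,-.094,(0,255,255))):
        q=np.array([(proj(P[n],p)-[x0,y0]+.5)*6 for p in ring(X,rr,z)]).astype(int)
        cv2.polylines(c,[q],True,col,1)
    out.append(c)
cv2.imwrite("pics/ov.png",np.hstack(out)[:,:800,::-1])
E
```

```text
{'side': (array([216.5, 130.5, 232.5, 150.5]), np.int64(272)), 'top': (array([171.5, 135.5, 191.5, 156.5]), np.int64(313))}
[0.54901904 0.16376549 0.15199311] [ 0.6 -0.4 -0.3  0.4 -0.5 -0.4  0.3  0.6]
```

View pics/ov.png

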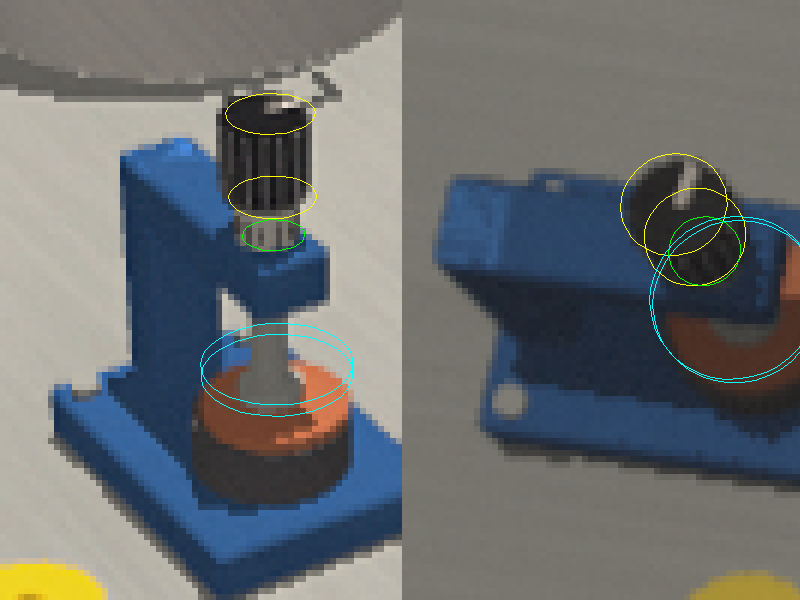

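```bash
python3 - <<'E'
from h import *
P={n:ctrl.snapshot(n) for n in("side","top")}
for n in P:R,t=np.array(P[n]["R"]),np.array(P[n]["t"]);print(n,-R.T@t,R[2])
S,T=P["side"],P["top"]
print("yellow",tri(S,[185.3,217],T,[192.7,218.8]))
for s in ([217,215.5],):
  for t in ([150.,184],[213,192.5]):print("corner",tri(S,s,T,t))
print("captop",tri(S,[224.2,133.2],T,[181.8,143.3]))
from scipy.optimize import least_squares
th=np.linspace(0,6.283,40)
def box(p,c):
    h=np.array([proj(p,np.add(c,[.016*np.cos(a),.016*np.sin(a),z])) for z in(-.017,.017) for a in th]);return np.r_[h.min(0),h.max(0)]
ob=[[216.2,130.4,232,150],[173.6,136.3,191.2,157.5]]
r=least_squares(lambda c:np.r_[box(S,c)-ob[0],box(T,c)-ob[1]],[.547,.16,.152]);print(r.x,r.fun.round(1))
E
```

```text
side [ 0.12576892 -0.57548716  0.60282131] [ 0.46875915  0.6887131  -0.55311764]
top [ 0.35114663 -0.01578461  0.8781548 ] [ 0.20375633  0.03560652 -0.97837392]
yellow (array([0.4340006 , 0.14688264, 0.00107434]), [np.float64(0.0001883037377390342), np.float64(0.0001883037377389162)])
corner (array([ 0.54572803,  0.27735668, -0.12799245]), [np.float64(0.03307069988247946), np.float64(0.03307069988247948)])
corner (array([0.49661593, 0.11402011, 0.00070078]), [np.float64(0.0008671588957002478), np.float64(0.0008671588957001899)])
captop (array([0.54783247, 0.16027797, 0.17173673]), [np.float64(0.0015356381066685008), np.float64(0.0015356381066685488)])
[0.54684226 0.16126843 0.15435899] [ 0.6 -0.6 -0.   0.7 -1.8 -0.3  1.5  0.6]
```

```bash
python3 - <<'E'
from h import *
P={n:ctrl.snapshot(n) for n in("side","top")}
S,T=P["side"],P["top"]
def pl(p,px,z):o,d=ray(p,px);return (o+d*(z-o[2])/d[2]).round(3)
print("pot base front",pl(S,[208,125],0),"left",pl(S,[170,108],0),"right",pl(S,[249,103],0))
for z in(.1,.15,.2):print("rim from side front",z,pl(S,[207,65],z),"rim top right",pl(T,[76,50],z),pl(T,[45,105],z),pl(T,[90,72],z))
X=np.array([.547,.1605,.137]);o=ctrl.get_obs()
from scipy.spatial.transform import Rotation as Ro
R=Ro.from_euler("xyz",o["orientation"],degrees=True)
for z in(.227,.137):print(R.inv().apply(X*[1,1,0]+[0,0,z]-o["tool_pos"])/.2)
E
```

```text
pot base front [ 0.699  0.528 -0.   ] left [0.654 0.708 0.   ] right [0.901 0.604 0.   ]
rim from side front 0.1 [0.829 0.762 0.1  ] rim top right [0.736 0.435 0.1  ] [0.608 0.467 0.1  ] [0.692 0.394 0.1  ]
rim from side front 0.15 [0.759 0.629 0.15 ] rim top right [0.712 0.406 0.15 ] [0.591 0.436 0.15 ] [0.67  0.368 0.15 ]
rim from side front 0.2 [0.689 0.496 0.2  ] rim top right [0.687 0.377 0.2  ] [0.575 0.405 0.2  ] [0.648 0.341 0.2  ]
[ 2.46461983e+00  1.94317086e+00 -2.14640974e-03]
[2.46461441 1.94316848 0.44785359]
```

Call:
{"method": "carry_out", "body": {
  "deltas": [
    [[0.2,0.16,0,0,1],[0.4,0.32,0,0,1],[0.6,0.48,0,0,1],[0.8,0.63,0,0,1],[0.82,0.65,0,0,1]]
  ]
}}

```text
clock: 1.8
tool_pos: [0.2913, 0.4865, 0.2272]
orientation: [-180.0, -0.0, -14.0]
force: [0.3, 0.7, 0.7]
opening: 0.0875
gripper_force: 0.0
```

Call:
{"method": "carry_out", "body": {
  "deltas": [
    [[0.2,0.16,0,0,1],[0.4,0.32,0,0,1],[0.6,0.48,0,0,1],[0.8,0.63,0,0,1],[0.82,0.65,0,0,1]]
  ]
}}

```text
clock: 2.3
tool_pos: [0.4194, 0.3216, 0.2268]
orientation: [180.0, -0.0, -14.0]
force: [-0.3, 0.5, -0.8]
opening: 0.0876
gripper_force: 0.0
```

Call:
{"method": "carry_out", "body": {
  "deltas": [
    [[0.2,0.16,0,0,1],[0.4,0.32,0,0,1],[0.6,0.48,0,0,1],[0.8,0.63,0,0,1],[0.82,0.64,0,0,1]]
  ]
}}

```text
clock: 2.8
tool_pos: [0.5484, 0.1583, 0.2263]
orientation: [180.0, -0.0, -14.0]
force: [-0.2, 1.2, -0.2]
opening: 0.0873
gripper_force: 0.0
```

```bash
python3 - <<'E'
from h import *
P={n:ctrl.snapshot(n) for n in("side","top")}
o=ctrl.get_obs();print(o["tool_pos"],o["joint_pos"].round(1) if hasattr(o["joint_pos"],"round") else o["joint_pos"])
out=[]
for n,(x0,y0) in(("side",(180,90)),("top",(130,90))):
    c=cv2.resize(P[n]["color"][y0:y0+100,x0:x0+100],None,fx=4,fy=4,interpolation=cv2.INTER_CUBIC)
    for X in([.547,.1605,.170],o["tool_pos"]):
        q=(proj(P[n],X)-[x0,y0]+.5)*4;cv2.circle(c,tuple(int(v) for v in q),3,(255,0,255),-1)
    out.append(c)
cv2.imwrite("pics/b.png",np.hstack(out)[:,:,::-1])
E
```

```text
[0.54708287 0.16035811 0.22613579] [ 36.   10.8 -12.9  -0.  -66.4  40. ]
```

View pics/b.png

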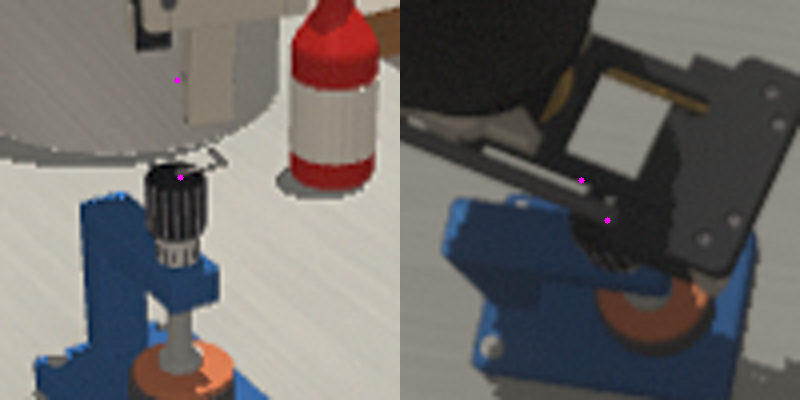

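The side crop puts the cap top at crop (176,175), about 1 px from the predicted dot. The gripper is above it and the way down is clear, so I descend.

Call:
{"method": "carry_out", "body": {
  "deltas": [
    [[-0.005,0,0.12,0,1],[-0.005,0,0.24,0,1],[-0.005,0,0.35,0,1],[-0.005,0,0.44,0,1],[-0.005,0,0.445,0,1]]
  ]
}}

```text
clock: 3.4
tool_pos: [0.5432, 0.1623, 0.1353]
orientation: [179.8, 0.2, -13.7]
force: [0.3, -0.5, 0.2]
opening: 0.0877
gripper_force: 0.0
```

Call:
{"method": "carry_out", "body": {
  "deltas": [
    [[0,0,0,0,0.2],[0,0,0,0,-0.2],[0,0,0,0,-1],[0,0,0,0,-1],[0,0,0,0,-1]]
  ]
}}

```text
clock: 3.9
tool_pos: [0.5455, 0.1617, 0.1381]
orientation: [-180.0, -0.0, -13.8]
force: [0.2, 1.2, 0.3]
opening: 0.0531
gripper_force: 0.0
```

Call:
{"method": "carry_out", "body": {
  "deltas": [
    [[0,0,0,0,-1],[0,0,0,0,-1],[0,0,0,0,-1],[0,0,0,0,-1],[0,0,0,0,-1]]
  ]
}}

```text
clock: 4.4
tool_pos: [0.545, 0.1606, 0.1377]
orientation: [179.9, 0.0, -13.8]
force: [-0.7, -5.5, 2.5]
opening: 0.0317
gripper_force: 30.0
```

Call:
{"method": "carry_out", "body": {
  "deltas": [
    [[0,0,0,0.02,-1],[0,0,0,0.04,-1],[0,0,0,0.06,-1],[0,0,0,0.08,-1],[0,0,0,0.1,-1]]
  ]
}}

```text
clock: 4.9
tool_pos: [0.5454, 0.1612, 0.1377]
orientation: [180.0, -0.0, -50.1]
force: [1.0, -3.2, 1.7]
opening: 0.0315
gripper_force: 30.0
```

```bash
python3 - <<'E'
from h import *
o=ctrl.get_obs();print(o["moment"],o["force"],o["orientation"],o["opening"])
E
```

```text
[-1.12182509 -0.31752487  0.05847092] [ 0.97036176 -3.23666449  1.71925211] [ 1.79988236e+02 -2.58732615e-02 -5.00972390e+01] 0.031475500680112116
```

Yaw fell from -13.8° to -50.1°, which is clockwise from above, and the forces stay low.

Call:
{"method": "carry_out", "body": {
  "deltas": [
    [[0,0,0,0.02,-1],[0,0,0,0.04,-1],[0,0,0,0.06,-1],[0,0,0,0.08,-1],[0,0,0,0.1,-1]]
  ]
}}

```text
clock: 5.4
tool_pos: [0.5461, 0.1615, 0.1377]
orientation: [-179.9, -0.0, -86.1]
force: [4.3, -3.6, -0.3]
opening: 0.0314
gripper_force: 30.0
```

Call:
{"method": "carry_out", "body": {
  "deltas": [
    [[0,0,0,0.02,-1],[0,0,0,0.04,-1],[0,0,0,0.06,-1],[0,0,0,0.08,-1],[0,0,0,0.1,-1]]
  ]
}}

```text
clock: 5.9
tool_pos: [0.5468, 0.1613, 0.1377]
orientation: [-179.9, 0.1, -122.1]
force: [8.2, -5.2, -4.5]
opening: 0.0315
gripper_force: 30.0
```

```bash
python3 - <<'E'
from h import *
o=ctrl.get_obs();print(o["moment"],o["force"],o["orientation"],o["opening"])
p=ctrl.snapshot("side")
cv2.imwrite("pics/c.png",cv2.resize(p["color"][90:210,160:290],None,fx=5,fy=5,interpolation=cv2.INTER_CUBIC)[:,:,::-1])
E
```

```text
[-1.89870822 -2.86025886  0.08350024] [ 8.16542745 -5.2347296  -4.52376224] [-1.79874517e+02  5.67449029e-02 -1.22072943e+02] 0.03153669382853064
```

View pics/c.png

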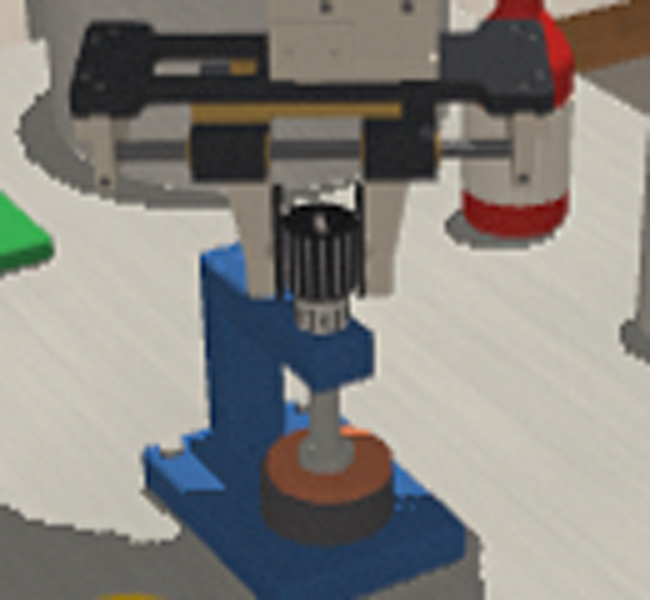

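The pads hold the cap squarely, clear of the sleeve, and the foot at crop (327,455) rests on the copper washer. The turn came to 108° in one grasp, past the 1.5 rad that is always enough. I release and go up.

Call:
{"method": "carry_out", "body": {
  "deltas": [
    [[0,0,0,0,-0.1],[0,0,0,0,0.3],[0,0,0,0,1],[0,0,0,0,1],[0,0,0,0,1]]
  ]
}}

```text
clock: 6.45
tool_pos: [0.5452, 0.1618, 0.1376]
orientation: [180.0, 0.0, -121.8]
force: [-0.3, 0.2, 0.6]
opening: 0.0654
gripper_force: 0.0
```

Call:
{"method": "carry_out", "body": {
  "deltas": [
    [[0,0,0,0,1],[0,0,-0.1,0,1],[0,0,-0.25,0,1],[0,0,-0.45,0,1],[0,0,-0.6,0,1]]
  ]
}}

```text
clock: 6.95
tool_pos: [0.5456, 0.1617, 0.2599]
orientation: [-179.9, 0.1, -121.8]
force: [0.2, 0.4, 0.3]
opening: 0.0877
gripper_force: 0.0
```

Call:
{"method": "carry_out", "body": {
  "deltas": [
    [[-0.2,0,0,0,1],[-0.4,0,0,0,1],[-0.55,0,0,0,1],[-0.6,0,0,0,1],[-0.6,0,0,0,1]]
  ]
}}

```text
clock: 7.45
tool_pos: [0.6087, 0.2645, 0.2564]
orientation: [180.0, -0.1, -121.7]
force: [-0.1, 0.9, 0.0]
opening: 0.0877
gripper_force: 0.0
```

```bash
python3 - <<'E'
from h import *
o=ctrl.get_obs();print(o["tool_pos"],o["force"])
P={n:ctrl.snapshot(n) for n in("side","top")}
for n in P:print([(d["centre"],d["p"]) for d in ctrl.spot_point(P[n],"other_mark")])
f=lambda c:cv2.resize(c,(400,500),interpolation=cv2.INTER_CUBIC)
cv2.imwrite("pics/d.png",np.hstack([f(P["side"]["color"][110:220,180:270]),f(P["top"]["color"][115:205,130:230])])[:,:,::-1])
E
```

```text
[0.60867528 0.26452206 0.25639786] [-0.06755539  0.94510165  0.01105896]
[([350.0, 244.4], 0.93)]
[([408.7, 188.7], 0.63)]
```

View pics/d.png

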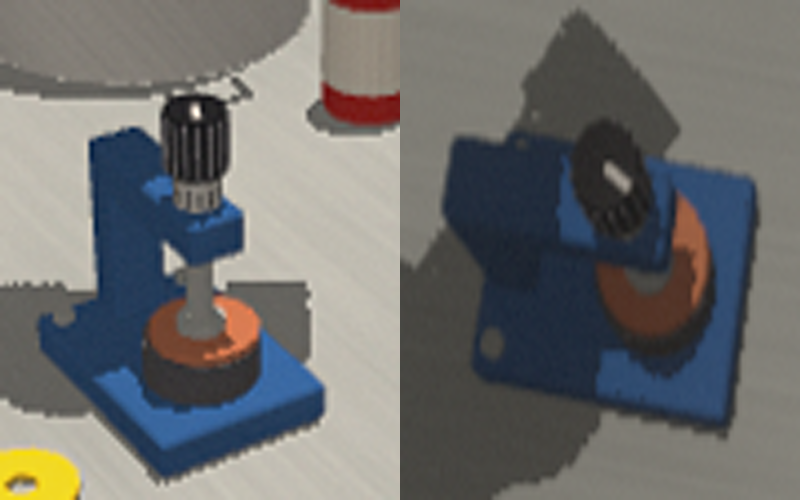

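The white line in the top view went from pointing up to lower right (crop (618,178)), about 110° clockwise. The washer is in place under the foot, the other gauge's mark hasn't moved beyond detection noise, and the gripper is clear. I hand the job in.

```bash
python3 -c "
from plant import ctrl
print(ctrl.close_job())"
```

```text
the job is handed in; nothing more can be done
None
```

I turned the copper gauge's cap about 108° clockwise in one grasp (past the 1.5 rad that is always enough), released it with the washer under the spindle foot, left the other gauge alone, and handed the job in; ratchet slip and clamping force weren't measured directly.

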